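Check the hand brake of a decorating wheel

ROBOT

A 6-joint arm with a two-finger parallel gripper is mounted at the origin on the work surface. World frame = base frame: x ahead of the robot, y to its left, z up, the work surface at z = 0. Lengths are in m, angles in rad, forces in N, time in s.
With the tool pointing down it reaches from about 0.3 to 0.875 m from the base axis. Payload 6.4 kg.
Tool frame: the origin (TCP) lies midway between the tips of the shut fingers; the grasp point (between the pads) lies 19 mm behind it (grasp_offset is the distance from the TCP to the grasp point, in m); z points along the fingers, y is the line along which they close (so a half turn about z gives the same grasp; the last joint's range is limited). The gripper opens to 85 mm and grips with 20 to 120 N. Pads are 22 mm wide; open, the fingers measure 114 mm over their backs; the gripper's body (76 mm by 85 mm) begins 54 mm behind the grasp point. The pads swing forward as they close: fully open they stand 13 mm farther back than shut.
Start: joints at [0.909, 0.181, 1.607, -0, 1.354, -0.206], TCP at [0.253, 0.516, 0.231] pointing down, gripper open.
Joint ranges: [-2.99, 2.99], [-0.89, 2.07], [0.3, 2.58], [-1.14, 4.28], [0, 2.63], [-3.12, 3.12]. Speed limits (rad/s): [2.57, 2.57, 3.01, 3.14, 3.14, 3.14].

INTERFACE

Orientations are given as a unit quaternion [w, x, y, z].
In Python, from bench import * gives the robot as it stands. The module is installed in compiled form; this text tells all that it offers.
- The arm moves only by the tool servo_tool, never from a script. Its argument "commands" is text: rows parted by semicolons, each of 7 numbers parted by spaces: the turn, a rotation vector about the tool's x, y, z in rad, then the shift along the tool's x, y, z in mm, then the opening, from 0 (shut) to 1 (fully open). In form: wx wy wz dx dy dz claw; .... A call has 1 to 5 rows; each row shifts and turns the commanded pose from where the row before left it, along the tool's axes as they then stand; what a row does not reach is not made up. A row lasts 1/8 s, in which the tool goes at most 62.5 mm and 10.7 degrees, less where a joint would pass 70% of its speed; a pose out of reach is approached as far as the arm can. A call with a gripper value outside its range is refused whole. The fingers move at their own pace and stop on an object; the grip force is fixed at half the most. Time passes only in rows, so rows that do not move let the fingers close. It gives the time, the measured TCP pose, the force, the opening and the grip force at its end, in the units of the state.
- get_obs(): the state, without advancing time (a new reading comes with each control period).
- camera(name): name is "scene" or "top" or "wrist"; returns the picture (384x512x3 uint8, blue, green, red); there is no depth.
- calibration(name): a dict with "fx", "fy", "cx", "cy" (pixels), "k1" (the pictures are not rectified: a ray, as slopes to the right and down, at radius r is drawn at 1 + k1 r^2 times it, then the intrinsics apply), "R" (3x3) and "t" (3): a world point X has camera coordinates R X + t. Camera axes: x right, y down, z forward; pixel columns grow to the right and rows downward; lengths in m; the calibration is good to about 2 mm. A picture is of the moment at which its call begins: read the wrist's pose just before it. calibration takes no time and is no camera call; for the wrist camera it gives the pose at the moment of the call.
- hand_in(): hands the job in; it is judged then, once.
The state is a dict: "time_s": time; "q": joint angles; "dq": joint speeds; "joint_efforts": joint torques, N m; "eef_pos": TCP position; "eef_rot": TCP orientation; "wrist_force": force on the tool from outside, world axes, zero at the start; "torque": the same for the moment, N m; "opening": opening from 0.0 (shut) to 1.0 (fully open); "grasp_force": force on a finger pad.
Only numpy, scipy, OpenCV 4.12 (cv2) and the standard library are available. Lean on these libraries where they do the work, as an engineer would, in place of code of your own. Each camera call takes 0.05 s, during which the arm holds its last target. There are 200 camera calls.

TASK

Check the hand brake of the decorating wheel: with the backs of the closed fingers, press the long flat brake lever in towards the bar until it comes up against its stop short of the bar, without forcing it, and keep it pressed there for about two seconds. Then let it spring back out. Touch only the brake lever: do not grip anything, keep the fingers off the bar, leave the short ball-ended lever alone and leave the pottery, bottles and tools where they are.

Things in the scene. Friction and masses are not known exactly. Their poses are not given: they have to be found in the camera images.
- rest_bar: fixed hand bar: level steel tube, 24 dia, 470 long, a post at each end (444 apart); place and yaw differ each run. Origin: its middle, on the centre line, 110 above the table. x axis: level, square to the bar, away from the robot; y along the bar; z up.
- wheel_stand: stand of the bar and wheel, fixed; origin on the table right under the bar's middle, same axes as the bar. Plywood baseboard 340 x 460, 15 high, from 35 before the bar to 305 behind it; wheel head 230 dia, top 60 high, axis 190 behind the bar, with a shallow dish fixed on it (top 92 high).
- brake_face (a point): where to press: point on the robot-side face of the long flat brake lever, 110 from its pivot, half-way up the blade, 110 above the table. x axis: level, square to the blade, pointing towards the bar (the way to press; turns with the lever); y along the blade towards the pivot, z up.
- brake_clamp: black clamp, 36 x 26 x 36, that carries the brake lever, at either of two places on the bar (near its +y end or near its middle; the lock lever's clamp has the other). Origin on the bar's centre line, same axes as the bar. The lever's upright pivot is at x = -30 mm.
- brake_lever (a joint): angle of the brake lever (aluminium blade 146 long, 10 thick, 26 high, pointing to the bar's -y end): 0 at rest, splayed 0.28 rad from the bar on the robot's side; grows as pressed; 0.28 at its hard stop, parallel to the bar, 13 mm clear of it. Spring: about 1.2 N at the pressing point at rest, 2.5 N just before the stop.
- lock_ball (a point): centre of the ball (22 dia) at the end of the short wheel-lock lever, to be left alone: a round rod, 10 dia, 70 from pivot to ball centre, pointing to the bar's -y end; same clamp, height, splay and axes as the brake lever.
- lock_lever (a joint): angle of the wheel-lock lever, rad: 0 at rest, grows towards the bar, 0.28 at most; a light spring returns it.
- slip_bottle_a: loose bystander: slip squeeze bottle, 62 dia x 125 high, standing on the table beyond the +y end of the bar; origin at the centre of its underside
- slip_bottle_b: loose bystander: slip squeeze bottle, 58 dia x 115 high, standing on the baseboard beside the wheel head; origin at the centre of its underside
- cup_a: loose bystander: pink clay cup, 74 dia x 85 high, standing on the table beyond the -y end of the bar; origin at the centre of its underside
- cup_b: loose bystander: pink clay cup, 72 dia x 80 high, standing on the baseboard beside the wheel head; origin at the centre of its underside
- brush: loose bystander: brush lying on the table on the robot's side of the bar, under 35 high; origin at the centre of its underside, x along its length
- rib: loose bystander: flat wooden shaping rib, 55 x 90 x 12, lying on the table on the robot's side of the bar; origin at the centre of its underside

How it is judged:
On the way:
1. the fingers press the brake lever in and keep it at its stop (at least 0.25 of 0.28 rad) for a second (value of joint brake_lever above 0.25 rad and contact force between the fingers and brake_lever above 0.5 N), for 1 s.
At the end, for the whole second after the job is handed in: the brake lever has been held at its stop and is back at rest (under 0.03 rad, still), the lock lever is at rest (under 0.03 rad), and every loose thing is within 25 mm of where it stood (value of joint each of brake_lever, lock_lever below 0.03 rad and velocity of joint brake_lever below 0.05 rad/s and distance of each of slip_bottle_a, slip_bottle_b, cup_a, cup_b, brush, rib from where it was at the start of the episode below 0.025 m); the robot touches nothing.
It fails at once if the brake lever is forced (over 40 N) (contact force between any of the arm, the fingers and brake_lever above 40 N).
It fails at once if the fingers push on or grip the bar (over 3 N) (contact force between the fingers and rest_bar above 3 N).
It fails at once if the lock lever is moved (over 0.08 rad) (value of joint lock_lever above 0.08 rad).
It fails at once if a loose bystander is pushed, lifted or carried (over 25 mm) (distance of any of slip_bottle_a, slip_bottle_b, cup_a, cup_b, brush, rib from where it was at the start of the episode above 0.025 m).
It also fails if it takes over 38 s, if anything falls off the work surface, if the arm or the gripper's body presses on something with over 40 N, if the wrist force passes 120 N, or if a joint passes its speed limit or range.

## Working session

There is one attempt and no reset: what is moved stays moved. The work goes in short steps, Python scripts to look and compute and a tool call to move; the robot and the scene stay as the last step left them, time stands still between calls to the robot, and variables do not carry over. Pictures are saved under pics/ and viewed, at most 10 in all, crops included, and the job is handed in when it is done.

Besides the shell and the picture viewer there is one more tool, called after "Emit:" as name(argument=value, ...) on one line, values as JSON. servo_tool: Moves the arm, as the interface text tells. Its arguments: {"type":"object","properties":{"commands":{"type":"string"}},"required":["commands"]}

```bash
mkdir -p pics
cat > h.py <<'E'
from bench import *
import numpy as np, cv2
def snap(n,f):
    c=calibration(n); im=camera(n); cv2.imwrite('pics/'+f,im); return im,c
def ray(c,u,v):
    x=(u-c['cx'])/c['fx']; y=(v-c['cy'])/c['fy']; k=c['k1']; a,b=x,y
    for _ in range(20):
        s=1+k*(a*a+b*b); a,b=x/s,y/s
    R=np.array(c['R']); t=np.array(c['t'])
    return -R.T@t, R.T@np.array([a,b,1.])
def onz(c,u,v,z):
    o,d=ray(c,u,v); return o+d*(z-o[2])/d[2]
def proj(c,X):
    p=np.array(c['R'])@X+np.array(c['t']); a,b=p[:2]/p[2]; s=1+c['k1']*(a*a+b*b)
    return c['fx']*a*s+c['cx'],c['fy']*b*s+c['cy']
E
python3 - <<'E'
from h import *
for n in('top','scene'):
    im,c=snap(n,n+'0.png'); print(n,np.round(ray(c,256,192),3))
o=get_obs();print(o['time_s'],o['eef_pos'],o['eef_rot'],o['opening'])
E
```

```text
top [[ 0.399  0.028  0.998]
 [ 0.201 -0.011 -0.98 ]]
scene [[ 1.183  0.129  1.039]
 [-0.525 -0.083 -0.847]]
0.1 [0.25277507 0.51591258 0.23047839] [-3.36538318e-04  2.25939856e-01  9.74140939e-01 -7.06598955e-04] 1.0035132523145096
```

View pics/top0.png

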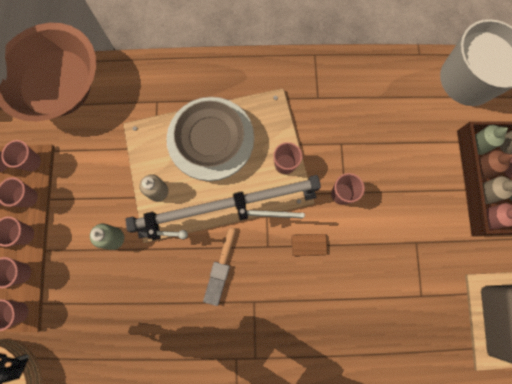

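View pics/scene0.png

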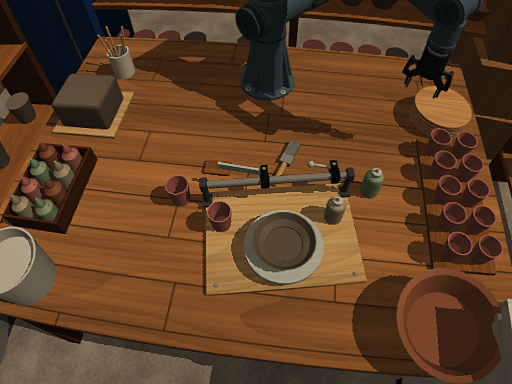

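The top view shows the bar from (131,223) to (318,186). The brake clamp is at (240,207), with its blade running to (303,215). The lock ball is at (183,235). I'll enlarge this area to measure it.

Run:
```python
from h import *
im=cv2.imread('pics/top0.png');cv2.imwrite('pics/crop.png',cv2.resize(im[165:285,120:330],None,fx=3.8,fy=3.8,interpolation=cv2.INTER_CUBIC))
```

```text
(no output)
```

View pics/crop.png

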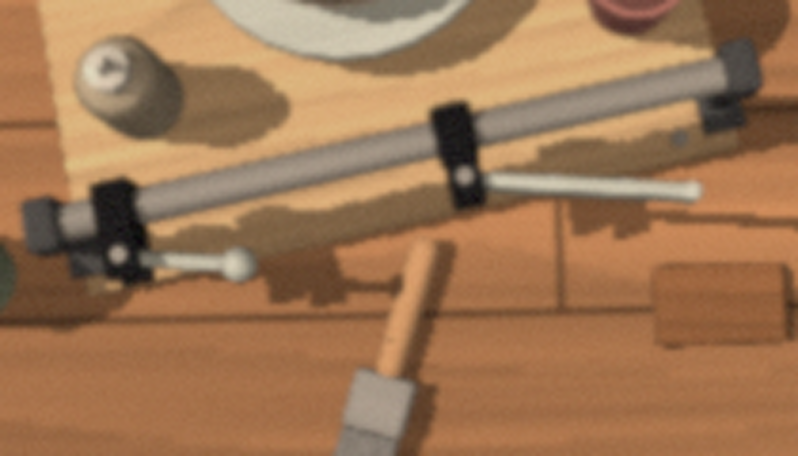

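The crop shows the brake pivot at about (465,176) and the blade tip at (700,190). The bar centre line runs from (75,221) to (725,73), the ball is at (238,264) and the rib lies below the blade tip. Next I'll turn these into positions.

Run:
```python
from h import *
c=calibration('top')
P=lambda u,v,z: onz(c,u/3.8+120-.4,v/3.8+165-.4,z)[:2]
a,b=P(75,221,.113),P(725,73,.113)   # bar
e1,e2=P(42,225,.12),P(738,68,.12)
piv=P(465,176,.13); tip=P(700,189,.123); cl=P(455,121,.12); ball=P(240,263,.112)
d=(a-b)/np.linalg.norm(a-b); n=np.array([d[1],-d[0]]) 
print('posts dist',np.linalg.norm(e1-e2),'dir',d,'n',n,'mid',(e1+e2)/2)
f=lambda p:(np.round(p,4),'along',round((p-b)@d,4),'off',round((p-b)@n,4))
for k,p in dict(piv=piv,tip=tip,cl=cl,ball=ball,rib=P(720,305,.012),brush=P(425,245,.02)).items(): print(k,*f(p))
bl=(tip-piv);print('len',np.linalg.norm(bl),'ang',np.arccos(bl@-d/np.linalg.norm(bl)))
yaw=np.arctan2(n[1],n[0]);print('yaw',yaw)
# press point at lever angle q, relative (bar frame)
for q in (0,.28):
    s=.28-q; u=-d*np.cos(s)-n*np.sin(s); nn=n*np.cos(s)-d*np.sin(s)
    mid=piv+.11*u; print(q,'center',mid,'face',mid-.005*nn,'nn',nn)
o=get_obs();from scipy.spatial.transform import Rotation as R
q=o['eef_rot'];print(R.from_quat([q[1],q[2],q[3],q[0]]).as_matrix().round(3))
```

```text
posts dist 0.44218854661677987 dir [-0.20407489  0.97895528] n [0.97895528 0.20407489] mid [0.55460955 0.09614524]
piv [0.5335 0.0509] along 0.1738 off -0.0295
tip [ 0.5233 -0.0924] along 0.0356 off -0.0688
cl [0.5696 0.0568] along 0.1722 off 0.007
ball [0.4852 0.1908] along 0.3205 off -0.0483
rib [ 0.4592 -0.1174] along 0.0241 off -0.1366
brush [0.5038 0.0818] along 0.2101 off -0.0523
len 0.14371210692808048 ang 0.27675683123221245
yaw 0.20551861681609196
0 center [ 0.52532387 -0.05874909] face [ 0.52033773 -0.05837702] nn [ 0.99722754 -0.07441254]
0.28 center [ 0.55595749 -0.05673914] face [ 0.55106271 -0.05775951] nn [0.97895528 0.20407489]
[[-0.898  0.44  -0.001]
 [ 0.44   0.898 -0.001]
 [ 0.    -0.002 -1.   ]]
```

Emit:
servo_tool(commands="0 0 0.182 0 0 0 0; 0 0 0.182 0 0 0 0; 0 0 0.182 0 0 0 0; 0 0 0.182 0 0 0 0; 0 0 0.182 0 0 0 0")

```text
time_s: 0.72
eef_pos: [0.2529, 0.516, 0.2307]
eef_rot: [0.0, 0.633, 0.774, -0.001]
wrist_force: [-1.0, -0.8, 0.3]
opening: 0.002
grasp_force: 0.0
```

Emit:
servo_tool(commands="0 0 0 -58 9 0 0; 0 0 0 -58 9 0 0; 0 0 0 -58 9 0 0; 0 0 0 -58 9 0 0; 0 0 0 -58 9 0 0")

```text
time_s: 1.35
eef_pos: [0.3563, 0.2398, 0.2311]
eef_rot: [0.0, 0.631, 0.776, 0.0]
wrist_force: [0.8, 0.1, 0.6]
opening: 0.002
grasp_force: 0.0
```

Emit:
servo_tool(commands="0 0 0 -58 5 0 0; 0 0 0 -58 5 0 0; 0 0 0 -58 5 0 0; 0 0 0 -58 5 0 0; 0 0 0 0 0 0 0")

```text
time_s: 1.98
eef_pos: [0.4236, 0.0149, 0.2312]
eef_rot: [0.0, 0.634, 0.774, -0.0]
wrist_force: [0.1, 0.6, 0.8]
opening: 0.002
grasp_force: 0.0
```

```bash
cat >> h.py <<'E'
from scipy.spatial.transform import Rotation as Ro
def st(goal=(.5369,-.0607,.095),yaw=.2055):
    o=get_obs();q=o['eef_rot'];M=Ro.from_quat([q[1],q[2],q[3],q[0]]).as_matrix();p=np.array(o['eef_pos'])
    print(o['time_s'],'pos',p.round(4),'op',round(o['opening'],2),'yawerr',round(yaw-np.arctan2(M[1,1],M[0,1]),3),'toz',M[:,2].round(3),'to goal tool mm',(M.T@(np.array(goal)-p)*1000).round(1),'F',np.round(o['wrist_force'],2))
E
python3 - <<'E'
from h import *
st(); snap('wrist','w0.png'); snap('top','top1.png')
E
```

```text
1.975 pos [0.4236 0.0149 0.2312] op 0.0 yawerr 0.007 toz [-0.    -0.001 -1.   ] to goal tool mm [-96.4  96.2 136.2] F [0.08 0.61 0.81]
```

View pics/w0.png

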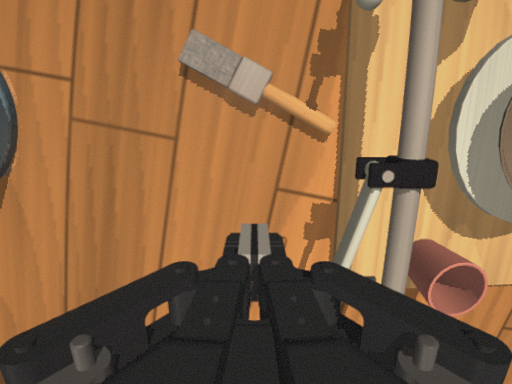

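The wrist view shows the brake pivot at (388,176), with the blade running down and to the left behind the right finger. The ball is at (370,3), well away from the arm. I'll check the pivot estimate against this view.

Run:
```python
from h import *
c=calibration('wrist'); print(proj(c,np.array([.5335,.0509,.13])),onz(c,388,176,.13),onz(c,350,262,.123)); 
p=onz(c,350,262,.123)[:2]; d=np.array([-.204,.979]);n=np.array([.979,.204]); w=p-[.5335,.0509]; print(w@d,w@n,np.arctan2(-(w@n),-(w@d)))
```

```text
(np.float64(386.7233061776273), np.float64(180.38587914919347)) [0.53337401 0.05484299 0.13      ] [ 0.52790295 -0.03418735  0.123     ]
-0.08215871802800191 -0.02283733016501408 0.2711215805414871
```

Emit:
servo_tool(commands="0 0 -0.007 -48 20 0 0; 0 0 0 -48 20 0 0; 0 0 0 0 0 55 0; 0 0 0 0 0 55 0; 0 0 0 0 0 21 0")

```text
time_s: 2.7
eef_pos: [0.4793, -0.0641, 0.0966]
eef_rot: [-0.003, 0.627, 0.779, -0.001]
wrist_force: [0.4, 0.0, 0.8]
opening: 0.002
grasp_force: 0.0
```

Emit:
servo_tool(commands="0 0 0 0 0 0 0; 0 0 0 0 0 0 0")

```text
time_s: 2.95
eef_pos: [0.4829, -0.0663, 0.1015]
eef_rot: [0.001, 0.628, 0.779, 0.0]
wrist_force: [-0.4, 0.3, 0.4]
opening: -0.0
grasp_force: 0.0
```

Run:
```python
from h import *
st(goal=(.5369,-.0607,.099)); snap('scene','s1.png'); im=cv2.imread('pics/s1.png'); cv2.imwrite('pics/s1c.png',cv2.resize(im[90:250,150:400],None,fx=3.2,fy=3.2,interpolation=cv2.INTER_CUBIC))
```

```text
2.95 pos [ 0.4829 -0.0663  0.1015] op -0.0 yawerr -0.008 toz [ 0.002 -0.001 -1.   ] to goal tool mm [-6.  54.   2.5] F [-0.35  0.27  0.42]
```

View pics/s1c.png

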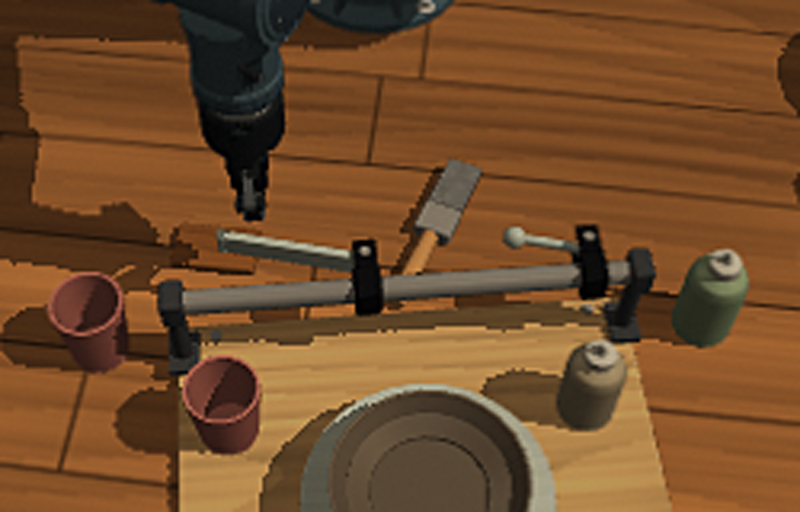

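The scene view shows the shut fingers on the robot side of the blade, near its outer end, and clear of everything else. I'll close in now.

Emit:
servo_tool(commands="0 0 0 -4 6 1 0; 0 0 0 0 6 1 0; 0 0 0 0 5 0 0; 0 0 0 0 4 0 0; 0 0 0 0 4 0 0")

```text
time_s: 3.62
eef_pos: [0.5072, -0.0658, 0.0981]
eef_rot: [-0.0, 0.628, 0.778, -0.0]
wrist_force: [-1.4, -1.1, -0.4]
opening: 0.001
grasp_force: 0.7
```

Emit:
servo_tool(commands="0 0 0 0 4 0 0; 0 0 0 0 4 0 0; 0 0 0 0 4 0 0; 0 0 0 0 0 0 0; 0 0 0 0 0 0 0")

```text
time_s: 4.25
eef_pos: [0.5189, -0.0632, 0.0982]
eef_rot: [-0.0, 0.628, 0.778, -0.0]
wrist_force: [-1.9, -0.8, 0.3]
opening: -0.001
grasp_force: 0.8
```

Emit:
servo_tool(commands="0 0 0 0 3 0 0; 0 0 0 0 3 0 0; 0 0 0 0 2 0 0; 0 0 0 0 0 0 0; 0 0 0 0 0 0 0")

```text
time_s: 4.88
eef_pos: [0.5269, -0.0616, 0.0983]
eef_rot: [0.0, 0.628, 0.778, -0.0]
wrist_force: [-0.9, -0.8, -0.1]
opening: 0.002
grasp_force: 0.9
```

Run:
```python
from h import *
st(goal=(.5369,-.0607,.099))
```

```text
4.875 pos [ 0.5269 -0.0616  0.0983] op 0.0 yawerr -0.007 toz [ 0. -0. -1.] to goal tool mm [-1.2 10.  -0.7] F [-0.87 -0.78 -0.1 ]
```

Emit:
servo_tool(commands="0 0 0 0 2 0 0; 0 0 0 0 2 0 0; 0 0 0 0 2 0 0; 0 0 0 0 0 0 0; 0 0 0 0 0 0 0")

```text
time_s: 5.5
eef_pos: [0.5327, -0.0603, 0.0983]
eef_rot: [0.0, 0.628, 0.778, -0.0]
wrist_force: [-1.2, -1.8, -0.2]
opening: 0.001
grasp_force: 1.1
```

Emit:
servo_tool(commands="0 0 0 0 1 0 0; 0 0 0 0 0 0 0; 0 0 0 0 0 0 0")

```text
time_s: 5.88
eef_pos: [0.5337, -0.0601, 0.0983]
eef_rot: [0.0, 0.628, 0.778, 0.0]
wrist_force: [-1.9, -1.7, -0.0]
opening: -0.002
grasp_force: 1.1
```

Emit:
servo_tool(commands="0 0 0 0 1 0 0; 0 0 0 0 0 0 0; 0 0 0 0 0 0 0")

```text
time_s: 6.25
eef_pos: [0.5347, -0.0599, 0.0983]
eef_rot: [0.0, 0.628, 0.778, -0.0]
wrist_force: [-1.6, -1.6, -0.7]
opening: 0.0
grasp_force: 1.1
```

Emit:
servo_tool(commands="0 0 0 0 1 0 0; 0 0 0 0 0 0 0; 0 0 0 0 0 0 0")

```text
time_s: 6.62
eef_pos: [0.5357, -0.0597, 0.0983]
eef_rot: [0.0, 0.628, 0.778, 0.0]
wrist_force: [-2.0, -2.6, -0.2]
opening: -0.001
grasp_force: 1.1
```

Emit:
servo_tool(commands="0 0 0 0 1 0 0; 0 0 0 0 0 0 0; 0 0 0 0 0 0 0")

```text
time_s: 7.0
eef_pos: [0.5367, -0.0595, 0.0983]
eef_rot: [0.0, 0.628, 0.778, 0.0]
wrist_force: [-0.9, -1.8, -0.2]
opening: 0.001
grasp_force: 1.2
```

Emit:
servo_tool(commands="0 0 0 0 1 0 0; 0 0 0 0 0 0 0; 0 0 0 0 0 0 0")

```text
time_s: 7.38
eef_pos: [0.5374, -0.0593, 0.0982]
eef_rot: [-0.0, 0.628, 0.778, -0.0]
wrist_force: [-5.2, -2.5, 1.1]
opening: -0.002
grasp_force: 2.2
```

Emit:
servo_tool(commands="0 0 0 0 1 0 0; 0 0 0 0 0 0 0; 0 0 0 0 0 0 0")

```text
time_s: 7.75
eef_pos: [0.5377, -0.0593, 0.0982]
eef_rot: [-0.001, 0.628, 0.778, -0.001]
wrist_force: [-6.9, -3.5, 3.8]
opening: 0.003
grasp_force: 3.8
```

The force rises within 1 mm of where I expected the stop, so the lever is on it. I'll hold there and look once.

Emit:
servo_tool(commands="0 0 0 0 0 0 0; 0 0 0 0 0 0 0; 0 0 0 0 0 0 0; 0 0 0 0 0 0 0; 0 0 0 0 0 0 0")

```text
time_s: 8.38
eef_pos: [0.5377, -0.0593, 0.0982]
eef_rot: [-0.001, 0.628, 0.778, -0.001]
wrist_force: [-6.6, -3.1, 2.5]
opening: 0.002
grasp_force: 3.8
```

Emit:
servo_tool(commands="0 0 0 0 0 0 0; 0 0 0 0 0 0 0; 0 0 0 0 0 0 0; 0 0 0 0 0 0 0; 0 0 0 0 0 0 0")

```text
time_s: 9.0
eef_pos: [0.5377, -0.0593, 0.0982]
eef_rot: [-0.001, 0.628, 0.778, -0.001]
wrist_force: [-6.2, -4.5, 3.4]
opening: 0.001
grasp_force: 3.8
```

Emit:
servo_tool(commands="0 0 0 0 0 0 0; 0 0 0 0 0 0 0; 0 0 0 0 0 0 0; 0 0 0 0 0 0 0; 0 0 0 0 0 0 0")

```text
time_s: 9.62
eef_pos: [0.5377, -0.0593, 0.0982]
eef_rot: [-0.001, 0.628, 0.778, -0.001]
wrist_force: [-7.6, -3.6, 2.6]
opening: 0.005
grasp_force: 3.8
```

Run:
```python
from h import *
st(); snap('scene','s2.png'); im=cv2.imread('pics/s2.png'); cv2.imwrite('pics/s2c.png',cv2.resize(im[90:250,150:400],None,fx=3.2,fy=3.2,interpolation=cv2.INTER_CUBIC))
```

```text
9.625 pos [ 0.5377 -0.0593  0.0982] op 0.0 yawerr -0.007 toz [-0.002 -0.    -1.   ] to goal tool mm [-1.2 -1.1  3.2] F [-7.65 -3.65  2.6 ]
```

View pics/s2c.png

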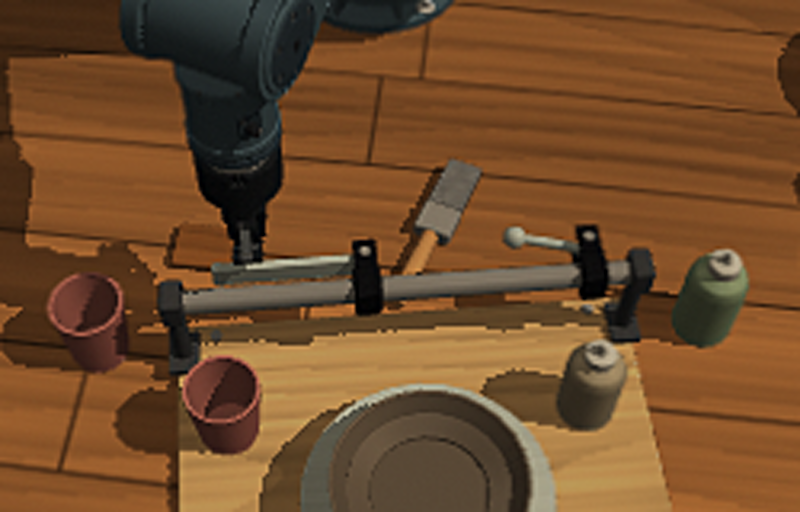

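The picture shows the blade, from (215,272) to (350,262), parallel to the bar, and nothing else has moved. It has been held for over 2 s, so I'll let it back out gently.

Emit:
servo_tool(commands="0 0 0 0 -3 0 0; 0 0 0 0 -5 0 0; 0 0 0 0 -5 0 0; 0 0 0 0 -5 0 0; 0 0 0 0 -5 0 0")

```text
time_s: 10.3
eef_pos: [0.5159, -0.0639, 0.0984]
eef_rot: [0.0, 0.628, 0.778, 0.0]
wrist_force: [-1.7, 0.7, -1.0]
opening: -0.001
grasp_force: 0.6
```

Emit:
servo_tool(commands="0 0 0 0 -5 0 0; 0 0 0 0 -5 0 0; 0 0 0 0 -7 0 0; 0 0 0 0 -10 0 0; 0 0 0 0 -15 0 0")

```text
time_s: 10.92
eef_pos: [0.4745, -0.073, 0.0984]
eef_rot: [0.0, 0.628, 0.778, 0.0]
wrist_force: [-0.4, 0.5, -1.0]
opening: 0.001
grasp_force: 0.0
```

Emit:
servo_tool(commands="0 0 0 0 0 -25 0; 0 0 0 0 0 -25 0; 0 0 0 0 0 0 0; 0 0 0 0 0 0 0; 0 0 0 0 0 0 0")

```text
time_s: 11.55
eef_pos: [0.4741, -0.0725, 0.1472]
eef_rot: [-0.001, 0.628, 0.778, -0.0]
wrist_force: [0.3, -0.2, -0.2]
opening: -0.001
grasp_force: 0.0
```

Run:
```python
from h import *
st(); snap('scene','s3.png'); im=cv2.imread('pics/s3.png'); cv2.imwrite('pics/s3c.png',cv2.resize(im[90:250,150:400],None,fx=3.2,fy=3.2,interpolation=cv2.INTER_CUBIC))
```

```text
11.55 pos [ 0.4741 -0.0725  0.1472] op -0.0 yawerr -0.006 toz [-0.002  0.001 -1.   ] to goal tool mm [-1.7 63.9 52.1] F [ 0.34 -0.23 -0.2 ]
```

View pics/s3c.png

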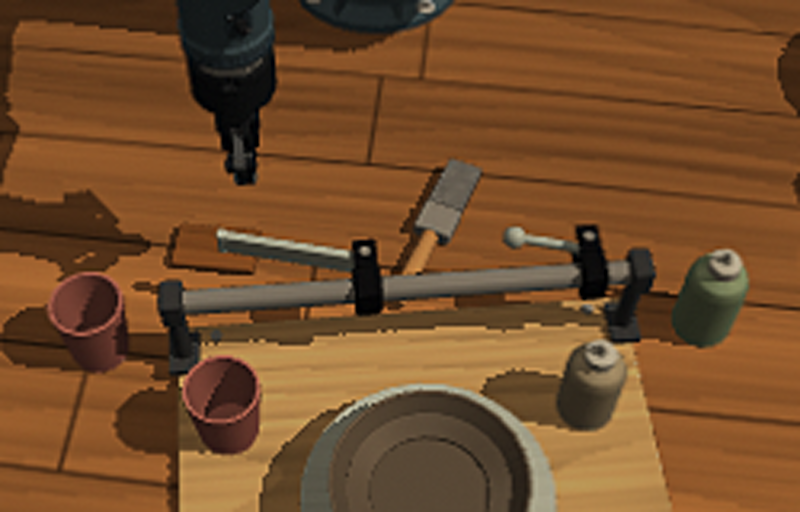

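The blade tip is back at (220,238), its rest position. The fingers are clear and nothing else has moved, so I'll hand in.

```bash
python3 -c "
from bench import *
print(hand_in())"
```

```text
the job is handed in; nothing more can be done
None
```

I pressed the brake lever to its stop at about 8 N and held it there for just over 2 s. It then sprang back to rest, nothing else moved, and I handed the job in; no verdict came back.

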